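# Hold a sprung extractor hatch at its adjusting position

### The job

I am going to adjust the counter-spring on the sanding-dust extractor's hatch. First throw its isolator over to off, and only then lift the hatch by its handle until it is clearly past its balance point (beyond the red mark), without letting it fly open; then bring it back and hold it still just below the balance point, its white pointers in the green band, and finish while still holding it there. Leave the tin, the sanding block and the brush where they are.

Things in the scene. Friction and masses are not known exactly. Their poses are not given: they have to be found in the camera images.
- extractor: Blue open-topped steel box of the dust extractor, 240 (its x) x 300 (its y) x 100 mm high, fixed to the bench, turned up to 0.3 rad. Origin: centre of its underside. Its x axis points from its front (robot side, where the handle is) to its back (hinge side). A black hose spigot sticks out 52 mm at the back.
- hatch (a joint): Angle of the grey hatch (240 x 300 x 12 mm steel plate): 0 shut and level, growing as its front edge rises, stop at 1.35 rad. Balance point 0.85 rad: below it the sprung hatch falls shut by itself, above it it swings open. Lift at the handle: up to 2 N; pull back beyond balance: 1 to 2 N. Clearly past balance is above 0.92; never above 1.20; hold at 0.60 to 0.80 rad (green band).
- hatch_hinge (a point): Point on the hatch's hinge axis at its middle: 120 mm behind the box's centre (along its x), 106 mm above the bench. The axis runs along the box's y.
- hatch_grip (a point): Middle of the hatch's black handle bar, a round bar 14 mm thick along the box's y, with 140 mm between the centres of its two posts. With the hatch shut it is 200 mm in front of the hinge axis and 56 mm above it (162 mm above the bench), 50 mm above the hatch's upper face; it turns with the hatch. Being round, it can turn between gripping fingers.
- switch_base: Yellow isolator block 100 (its x) x 70 (its y) x 28 mm high, fixed on the left or right of the extractor (the tin is on the other side), turned up to 0.35 rad. Origin: centre of its underside. The lever swings in its x-z plane about a pivot 36 mm above the bench, flanked by black cheeks 46 mm high. Green dot: on side (its -x, towards the robot); red dot: off side (its +x, away).
- isolator (a joint): Isolator lever: 0 = on (leaning 0.55 rad towards the block's -x), 1.10 = off (leaning 0.55 rad towards +x). Its weight makes it fall to whichever end it is nearer once past upright (0.55); a push of under 2 N does it. Off means above 0.95.
- lever_tip (a point): Top end of the lever's red grip: 90 mm from the pivot. The grip is round, 22 mm thick, 45 mm long, below it a 10 mm rod. In the on position the tip is 113 mm above the bench, 47 mm to the block's -x of its centre.
- green_band (a point): Middle of the green band on the right-hand (its -y) of two seen-only marked quadrants, one beside each cheek of the box, 6 mm outside it, 134 to 166 mm from the hinge axis. A white pointer on the hatch's side edge (18 mm long, 150 mm from the hinge, seen only) shows its angle there: green 0.60 to 0.80 rad, red mark 0.80 to 0.90 rad, the rest white.
- tin_mid (a point): Centre of a loose upright tin, 84 mm across, 110 mm high, green label. Leave alone.
- sander: Loose cork sanding block, 65 x 110 x 28 mm high, lying flat near the robot. Origin: centre of its underside. Leave alone.
- brush: Loose flat brush, 200 mm long, 42 mm wide, 20 mm thick, lying flat near the robot; origin under its middle. Leave alone.
Not all that is in view belongs to the job. Of the things like the switch_base, leave any that is pink or turquoise; of the rest the smaller one is meant.

How it is judged:
On the way, in this order (a step that is already met when the one before it is completed fails the run):
1. the isolator is thrown to off while the hatch is shut (value of joint isolator above 0.95 rad and value of joint hatch below 0.15 rad), for 0.2 s.
2. the hatch is raised clearly past its balance point (above 0.92 rad) (value of joint hatch above 0.92 rad), for 0.2 s.
At the end, for the whole second after the job is handed in: The isolator is off (above 0.95 rad) and the robot's fingers still hold the hatch (contact over 0.1 N) at rest (under 0.1 rad/s) just below its balance point, at 0.60 to 0.80 rad, where nothing else carries it and it would fall shut if let go (value of joint isolator above 0.95 rad and value of joint hatch between 0.6 and 0.8 rad and velocity of joint hatch between -0.1 and 0.1 rad/s and contact force between the fingers and hatch above 0.1 N); the arm keeps its last pose, push and grip.
It fails at once if the hatch is lifted (over 0.15 rad) while the isolator is not off (value of joint hatch above 0.15 rad and value of joint isolator below 0.95 rad).
It fails at once if the hatch flies open (over 1.20 rad) (value of joint hatch above 1.2 rad).
It fails at once if the tin is moved more than 25 mm (distance of tin_mid from where it was at the start of the episode above 0.025 m).
It fails at once if the sanding block is moved more than 25 mm (distance of sander from where it was at the start of the episode above 0.025 m).
It fails at once if the brush is moved more than 25 mm (distance of brush from where it was at the start of the episode above 0.025 m).
It also fails if it takes over 58 s, if anything falls off the work surface, if the arm or the gripper's body presses on something with over 40 N, if the wrist force passes 120 N, or if a joint passes its speed limit or range.

### The arm

A 6-joint arm with a two-finger parallel gripper is mounted at the origin on the work surface. World frame = base frame: x ahead of the robot, y to its left, z up, the work surface at z = 0. Lengths are in m, angles in rad, forces in N, time in s.
With the tool pointing down it reaches from about 0.425 to 0.925 m from the base axis. Payload 12.5 kg.
Tool frame: the origin (TCP) lies between the finger pads; the fingertips stand 8 mm ahead of it and the grasp point (between the pads) lies 11 mm behind it; z points along the fingers, y is the line along which they close (so a half turn about z gives the same grasp; the last joint's range is limited). The gripper opens to 85 mm and grips with 20 to 120 N. Pads are 22 mm wide; open, the fingers measure 114 mm over their backs; the gripper's body (76 mm by 85 mm) begins 54 mm behind the grasp point. The pads swing forward as they close: fully open they stand 13 mm farther back than shut.
Start: joints at [-1.307, 0.491, 1.559, -0, 1.092, -0.106], TCP at [0.226, -0.583, 0.239] pointing down, gripper open.
Joint ranges: [-3.1, 3.1], [-0.84, 2.19], [0.05, 2.79], [-1.13, 4.28], [0.06, 2.93], [-2.69, 2.69]. Speed limits (rad/s): [2.22, 2.22, 2.79, 3.14, 3.14, 3.14].

### API

Orientations are given as a unit quaternion [x, y, z, w].
In Python, from plant import * gives the robot as it stands. The module is installed in compiled form; this text tells all that it offers.
- The arm moves only by the tool drive_tool, never from a script. Its argument "steps" is a list of rows, each a list of 6 numbers: the shift along the tool's x, y, z in mm, then the turn, a rotation vector about the tool's x, y, z in rad. In form: [[tx, ty, tz, ax, ay, az], ...]. A call has 1 to 12 rows; each row is the pose to reach, as a shift and turn from the pose commanded when the call began, along the tool's axes at that moment; what a row does not reach only later rows make up. A row lasts 1/12 s, in which the tool goes at most 41.7 mm and 7.16 degrees, less where a joint would pass 70% of its speed; a pose out of reach is approached as far as the arm can. A call with a gripper value outside its range is refused whole. "hand" is the closure in counts, from 0 (fully open) to 255 (shut), set as the call begins (left out, the last holds). The fingers move at their own pace and stop on an object; "newtons" is the grip in N (left out, the last holds). Time passes only in rows, so rows that repeat a pose let the fingers close. It gives the time, the measured TCP pose, the force, the opening and the grip force at its end, in the units of the state.
- get_obs(): the state, without advancing time (a new reading comes with each control period).
- grab_frame(name): name is "side" or "top" or "wrist"; returns the picture (480x640x3 uint8, red, green, blue); there is no depth.
- camera_params(name): a dict with "K" (3x3 intrinsics, pixels), "distortion" ([k1, k2, p1, p2, k3] as OpenCV has them; the pictures are not rectified), "cam_to_world" (4x4, takes a point from camera to world coordinates). Camera axes: x right, y down, z forward; pixel columns grow to the right and rows downward; lengths in m; the calibration is good to about 2 mm. A picture is of the moment at which its call begins: read the wrist's pose just before it. camera_params takes no time and is no camera call; for the wrist camera it gives the pose at the moment of the call.
- close_job(): hands the job in; it is judged then, once.
The state is a dict: "clock": time; "q": joint angles; "dq": joint speeds; "effort": joint torques, N m; "tcp_pos": TCP position; "tool_rot": TCP orientation; "force": force on the tool from outside, world axes, zero at the start; "moment": the same for the moment, N m; "gripper_width": finger opening in m; "finger_force": force on a finger pad.
Only numpy, scipy, OpenCV 4.12 (cv2) and the standard library are available. Lean on these libraries where they do the work, as an engineer would, in place of code of your own. Each camera call takes 0.05 s, during which the arm holds its last target. There are 200 camera calls.

## Working session

There is one attempt and no reset: what is moved stays moved. The work goes in short steps, Python scripts to look and compute and a tool call to move; the robot and the scene stay as the last step left them, time stands still between calls to the robot, and variables do not carry over. Pictures are saved under pics/ and viewed, at most 10 in all, crops included, and the job is handed in when it is done.

Besides the shell and the picture viewer there is one more tool, called after ">>>" by a JSON object that holds its "fn" and its "kwargs", one argument or row to a line. drive_tool: Moves the arm, as the interface text tells. Its arguments: {"type":"object","properties":{"steps":{"type":"array"},"hand":{"type":"number"},"newtons":{"type":"number"}},"required":["steps"]}

```bash
mkdir -p pics
python3 - <<'E'
from plant import *
import cv2,numpy as np
for n in ("top","side"):
    cv2.imwrite(f"pics/{n}0.png",grab_frame(n)[:,:,::-1]); p=camera_params(n); print(n,p)
o=get_obs(); print(o)
E
```

```text
top {'K': array([[453.45339298,   0.        , 322.22963181],
       [  0.        , 453.45339298, 236.71983263],
       [  0.        ,   0.        ,   1.        ]]), 'distortion': array([-0.11344378,  0.        ,  0.        ,  0.        ,  0.        ]), 'cam_to_world': array([[-0.01417756, -0.99499131,  0.09895097,  0.3884819 ],
       [-0.99982057,  0.01535018,  0.01109931, -0.06776939],
       [-0.01256263, -0.09877585, -0.99503041,  1.3859818 ],
       [ 0.        ,  0.        ,  0.        ,  1.        ]])}
side {'K': array([[625.14155652,   0.        , 326.21022439],
       [  0.        , 625.14155652, 233.16636622],
       [  0.        ,   0.        ,   1.        ]]), 'distortion': array([0.05650382, 0.        , 0.        , 0.        , 0.        ]), 'cam_to_world': array([[-0.78038945, -0.33582873,  0.52745745, -0.2191553 ],
       [-0.62516219,  0.4363425 , -0.64713017,  0.82309698],
       [-0.0128272 , -0.83476002, -0.55046451,  0.89052823],
       [ 0.        ,  0.        ,  0.        ,  1.        ]])}
{'clock': 0.1, 'q': array([-1.30662325e+00,  4.91461634e-01,  1.55938194e+00, -2.45990700e-06,
        1.09175096e+00, -1.05575801e-01]), 'dq': array([-0.00016897, -0.00233951, -0.00180754, -0.0002029 ,  0.00077178,
        0.00260434]), 'effort': array([ 1.20330624e-03, -6.19447088e+01, -2.62025821e+01, -1.25586598e-04,
        2.87577051e-03,  1.09350459e-06]), 'tcp_pos': array([ 0.2258452 , -0.58255231,  0.23881184]), 'tool_rot': array([ 9.82959112e-01,  1.83823648e-01, -4.07698616e-05, -4.99277225e-04]), 'force': array([-0.62571568,  0.34934723,  0.03775504]), 'moment': array([-0.0041784 , -0.0420033 ,  0.05296168]), 'finger_force': 0.0, 'gripper_width': 0.08524014441969649}
```

View pics/top0.png

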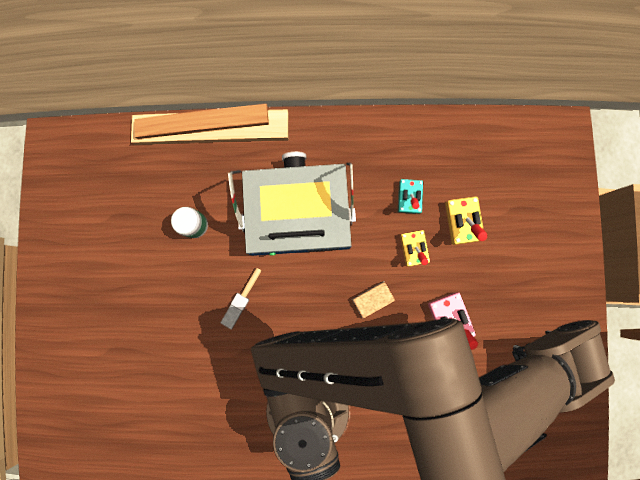

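View pics/side0.png

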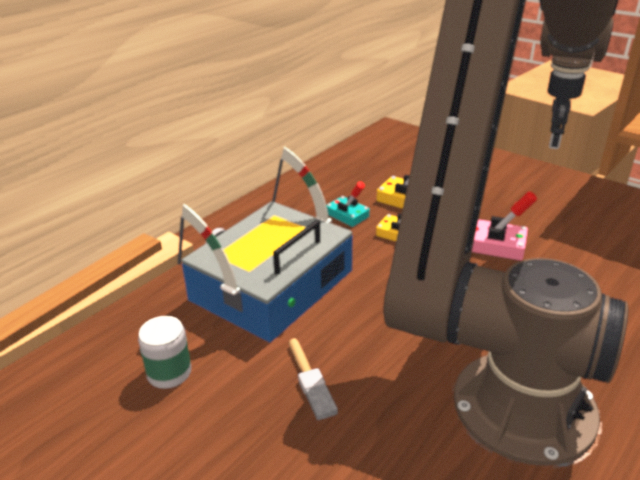

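The candidates are turquoise (411,196), large yellow (465,220), small yellow (415,248) and pink (455,315). The small yellow one fits, since pink and turquoise are excluded and it is the smaller of the two yellows. I'll confirm it in an enlarged crop.

Run:
```python
import cv2,numpy as np
im=cv2.imread("pics/top0.png")
a=cv2.resize(im[170:290,390:490],None,fx=5,fy=5,interpolation=cv2.INTER_CUBIC)[:600]
cv2.imwrite("pics/c1.png",a)
b=cv2.resize(im[145:265,220:380],None,fx=5,fy=5,interpolation=cv2.INTER_CUBIC)
cv2.imwrite("pics/c2.png",b)
```

```text
(no output)
```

View pics/c1.png

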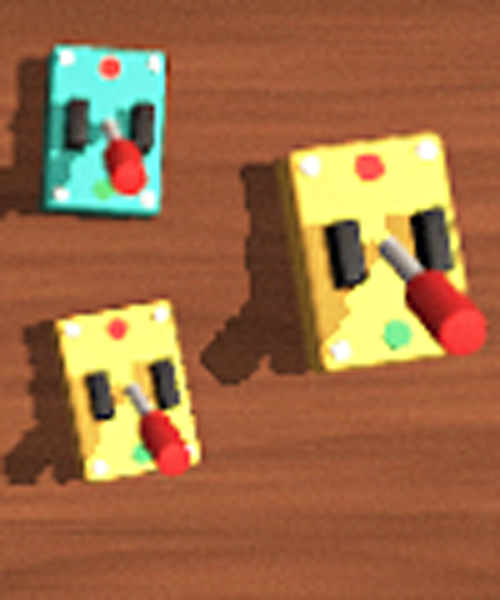

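View pics/c2.png

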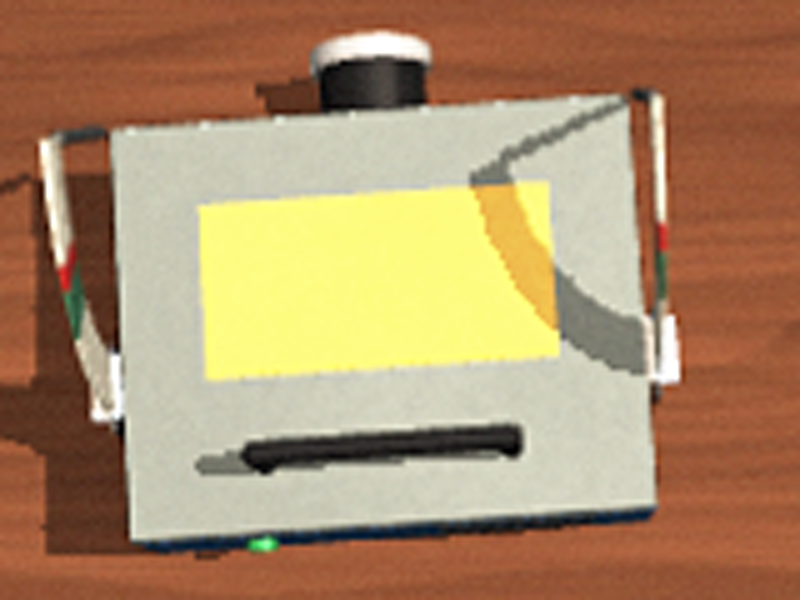

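The crop confirms it: the small yellow block is at about (415,248), with red dot (413.6,235.8), green dot (418,261) and lever tip (424.6,261.6). The hatch plate corners are at crop (110,130), (630,95), (655,510) and (132,542), and the bar runs (258,452) to (510,438).

```bash
cat > h.py <<'E'
from plant import *
import numpy as np, cv2
from scipy.spatial.transform import Rotation as R
def px2w(name,uv,z,p=None):
    p=p or camera_params(name); uv=np.array(uv,float).reshape(-1,1,2)
    n=cv2.undistortPoints(uv,p["K"],p["distortion"]).reshape(-1,2)
    T=p["cam_to_world"]; d=np.c_[n,np.ones(len(n))]@T[:3,:3].T
    return T[:3,3]+d*((z-T[2,3])/d[:,2])[:,None]
def go(target,rot=None):
    "shift in tool axes mm and rotvec"
    o=get_obs(); r=R.from_quat(o["tool_rot"])
    print("tcp",o["tcp_pos"].round(4),"shift",(r.inv().apply(np.array(target)-o["tcp_pos"])*1000).round(1),
      "rot",None if rot is None else (r.inv()*rot).as_rotvec().round(3))
E
python3 - <<'E'
from h import *
c=lambda l,x0,y0:[(x0+a/5,y0+b/5) for a,b in l]
P=px2w("top",c([(110,130),(630,95),(655,510),(132,542)],220,145),.112)[:,:2]
print(P,P.mean(0)); ax=P[0]+P[1]-P[2]-P[3]; print("yaw",np.arctan2(ax[1],ax[0]),np.linalg.norm(ax)/2)
H=px2w("top",c([(258,452),(510,438)],220,145),.165)[:,:2]; print("bar",H,H.mean(0))
d=px2w("top",c([(118,329),(140,455)],390,170),.028)[:,:2]; e=d[0]-d[1]
print("dots",d,d.mean(0),np.arctan2(e[1],e[0]))
S=px2w("top",c([(57,322),(172,300),(200,462),(87,480)],390,170),.028)[:,:2];print(S,S.mean(0)); e=S[0]+S[1]-S[2]-S[3];print(np.arctan2(e[1],e[0]),np.linalg.norm(e)/2)
print("tip",px2w("top",c([(173,458)],390,170),.113))
print("big tip",px2w("top",c([(462,330)],390,170),.16), "sander,brush,turq tip",px2w("top",[(373,300),(241,298),(415,204)],.05))
r=R.from_quat(get_obs()["tool_rot"]); print(r.as_matrix().round(3))
E
```

```text
[[ 0.70952147  0.17550343]
 [ 0.72432482 -0.12491877]
 [ 0.48483077 -0.13417157]
 [ 0.47107263  0.16160135]] [0.59743742 0.01950361]
yaw 0.048409120341851214 0.239251719743238
bar [[ 0.51562283  0.0832301 ]
 [ 0.52112478 -0.05368669]] [0.51837381 0.0147717 ]
dots [[ 0.52206265 -0.32828453]
 [ 0.44584895 -0.33908332]] [ 0.4839558  -0.33368393] 0.1407539747840798
[[ 0.52687234 -0.29141875]
 [ 0.53917503 -0.36178562]
 [ 0.44100579 -0.37529834]
 [ 0.43141592 -0.30661063]] [ 0.48461727 -0.33377833]
0.14717594500769457 0.09787089653401629
tip [[ 0.44024215 -0.34077593  0.113     ]]
big tip [[ 0.50560199 -0.49383088  0.16      ]] sander,brush,turq tip [[ 0.33293522 -0.19882553  0.05      ]
 [ 0.34368293  0.18892655  0.05      ]
 [ 0.61538787 -0.33170717  0.05      ]]
[[ 0.932  0.361 -0.   ]
 [ 0.361 -0.932  0.001]
 [ 0.    -0.001 -1.   ]]
```

```bash
cat >> h.py <<'E'
def down(h):
    x=np.array([np.cos(h),np.sin(h),0]); z=np.array([0,0,-1.]); return R.from_matrix(np.c_[x,np.cross(z,x),z])
SW=np.array([.484,-.334]); SY=.145
def sw(x,y=0,z=0): return np.r_[SW+[x*np.cos(SY)-y*np.sin(SY),x*np.sin(SY)+y*np.cos(SY)],z]
HI=np.array([.7174,.0251,.106]); HY=.047
def grip(t):
    a=t+np.arctan2(.056,.2); r=np.hypot(.2,.056); return HI+r*np.array([-np.cos(a)*np.cos(HY),-np.cos(a)*np.sin(HY),np.sin(a)])
E
python3 - <<'E'
from h import *
go(sw(-.105,0,.239),down(SY+np.pi/2))
E
```

```text
tcp [ 0.2258 -0.5826  0.2388] shift [ 228.2 -161.9   -0. ] rot [-1.000e-03 -1.000e-03 -1.346e+00]
```

>>> {"fn": "drive_tool", "kwargs": {
  "steps": [
    [30,-20,0,0,0,-0.12],
    [60,-40,0,0,0,-0.24],
    [90,-60,0,0,0,-0.36],
    [115,-80,0,0,0,-0.48],
    [140,-100,0,0,0,-0.6],
    [165,-115,0,0,0,-0.72],
    [185,-130,0,0,0,-0.84],
    [205,-145,0,0,0,-0.96],
    [220,-155,0,0,0,-1.08],
    [228,-162,0,0,0,-1.2],
    [228,-162,0,0,0,-1.32],
    [228,-162,0,0,0,-1.345]
  ],
  "hand": 255,
  "newtons": 40
}}

```text
clock: 1.1
tcp_pos: [0.3803, -0.3485, 0.2392]
tool_rot: [0.651, 0.759, 0.0, -0.0]
force: [0.6, 0.8, -0.4]
gripper_width: -0.0004
finger_force: 0.0
```

Run:
```python
from h import *
go(sw(-.105,0,.100),down(SY+np.pi/2)); o=get_obs();print(o["q"],o["clock"])
```

```text
tcp [ 0.3803 -0.3485  0.2392] shift [ -0.7  -0.3 139.2] rot [-0.    -0.     0.008]
[-8.69880543e-01  3.36715006e-01  1.82301708e+00 -5.48540063e-05
  9.82195960e-01 -1.02246290e+00] 1.1
```

>>> {"fn": "drive_tool", "kwargs": {
  "steps": [
    [0,0,35,0,0,0],
    [0,0,70,0,0,0],
    [0,0,105,0,0,0],
    [0,0,139,0,0,0],
    [0,0,139,0,0,0]
  ]
}}

```text
clock: 1.52
tcp_pos: [0.3782, -0.3474, 0.0953]
tool_rot: [0.654, 0.756, 0.001, -0.004]
force: [-0.6, 1.3, -0.6]
gripper_width: 0.0001
finger_force: 0.0
```

>>> {"fn": "drive_tool", "kwargs": {
  "steps": [
    [0,12,0,0,0,0],
    [0,24,0,0,0,0],
    [0,36,0,0,0,0],
    [0,48,0,0,0,0],
    [0,60,0,0,0,0],
    [0,72,0,0,0,0],
    [0,84,0,0,0,0],
    [0,96,0,0,0,0],
    [0,108,0,0,0,0],
    [0,120,0,0,0,0],
    [0,120,0,0,0,0]
  ]
}}

```text
clock: 2.43
tcp_pos: [0.4995, -0.3318, 0.0999]
tool_rot: [0.654, 0.757, -0.001, -0.001]
force: [-2.4, -0.5, 3.0]
gripper_width: 0.0004
finger_force: 2.0
```

>>> {"fn": "drive_tool", "kwargs": {
  "steps": [
    [0,-25,0,0,0,0],
    [0,-50,-10,0,0,0],
    [0,-50,-45,0,0,0],
    [0,-50,-80,0,0,0],
    [0,-50,-115,0,0,0],
    [0,-50,-150,0,0,0],
    [0,-50,-180,0,0,0],
    [0,-50,-180,0,0,0]
  ],
  "hand": 0
}}

```text
clock: 3.1
tcp_pos: [0.4509, -0.3403, 0.2864]
tool_rot: [0.654, 0.756, -0.0, 0.005]
force: [0.4, -0.3, 0.3]
gripper_width: 0.0852
finger_force: 0.0
```

Run:
```python
from h import *
im=grab_frame("top")[:,:,::-1]
cv2.imwrite("pics/c3.png",cv2.resize(im[140:340,200:480],None,fx=2.8,fy=2.8,interpolation=cv2.INTER_CUBIC))
g=grip(0);print(g)
go(g+[0,0,.095],down(HY+np.pi/2)); o=get_obs();print(o["clock"],o["gripper_width"])
```

```text
[0.51762086 0.01570346 0.162     ]
tcp [ 0.4503 -0.3398  0.2833] shift [342.3 117.6  25.2] rot [0.004 0.004 0.097]
3.15 0.08573368149143759
```

View pics/c3.png

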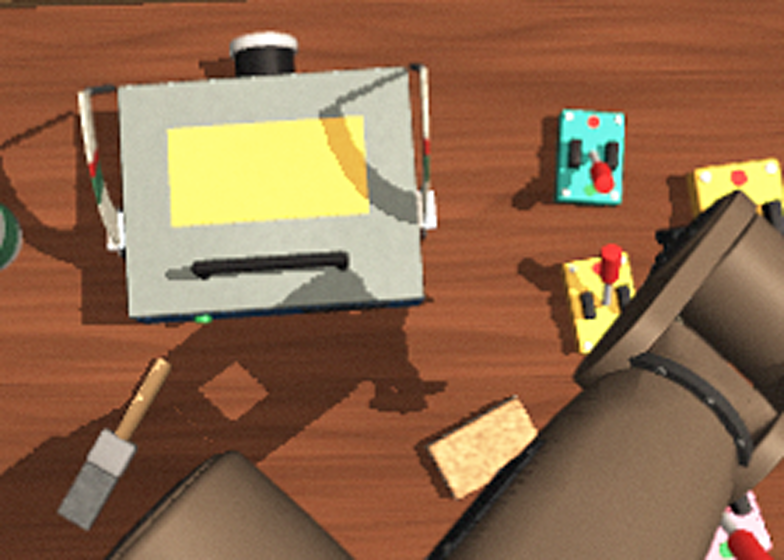

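The lever is now off: its red grip is at crop (611,262), leaning towards the red dot, and nothing else has moved. Next I go above the handle.

>>> {"fn": "drive_tool", "kwargs": {
  "steps": [
    [35,10,0,0,0,0.05],
    [70,25,5,0,0,0.097],
    [105,35,10,0,0,0.097],
    [140,47,15,0,0,0.097],
    [175,60,20,0,0,0.097],
    [210,72,25,0,0,0.097],
    [245,84,25,0,0,0.097],
    [280,96,25,0,0,0.097],
    [315,108,25,0,0,0.097],
    [342,118,25,0,0,0.097],
    [342,118,25,0,0,0.097],
    [342,118,25,0,0,0.097]
  ]
}}

```text
clock: 4.15
tcp_pos: [0.5168, 0.0176, 0.2541]
tool_rot: [0.689, 0.725, -0.001, -0.001]
force: [-0.4, 0.2, -0.1]
gripper_width: 0.0855
finger_force: 0.0
```

Run:
```python
from h import *
go(grip(0)+[0,0,-.011+.015],down(HY+np.pi/2)); o=get_obs();print(o["clock"],o["q"])
p=camera_params("wrist"); im=grab_frame("wrist")[:,:,::-1]
cv2.imwrite("pics/w1.png",im)
T=np.linalg.inv(p["cam_to_world"]); g=grip(0)
for y in (-.077,0,.077):
    w=g+y*np.array([-np.sin(HY),np.cos(HY),0]); print(cv2.projectPoints(w[None],cv2.Rodrigues(T[:3,:3])[0],T[:3,3],p["K"],p["distortion"])[0].ravel())
```

```text
tcp [0.5168 0.0176 0.2541] shift [-2.   0.9 88.1] rot [-0.002 -0.     0.003]
4.15 [-9.36699442e-02  3.22240501e-01  1.79982394e+00 -1.50343418e-04
  1.02146190e+00 -1.43474231e-01]
[320.162954   359.32796526]
[320.58656001 239.28241567]
[321.09937376  95.24977198]
```

View pics/w1.png

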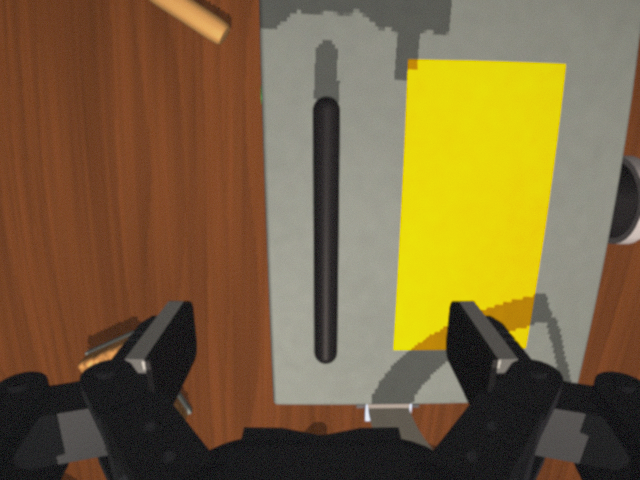

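The bar runs (326,100) to (326,360), about 3 mm further towards the hinge than predicted. I'll correct for that, descend and grip.

>>> {"fn": "drive_tool", "kwargs": {
  "steps": [
    [-2,4,30,0,0,0],
    [-2,4,60,0,0,0],
    [-2,4,85,0,0,0],
    [-2,4,98,0,0,0],
    [-2,4,103,0,0,0],
    [-2,4,103,0,0,0],
    [-2,4,103,0,0,0]
  ]
}}

```text
clock: 4.78
tcp_pos: [0.5213, 0.0136, 0.1526]
tool_rot: [0.691, 0.723, 0.0, 0.0]
force: [-0.4, 0.1, 1.1]
gripper_width: 0.0854
finger_force: 0.0
```

>>> {"fn": "drive_tool", "kwargs": {
  "steps": [
    [0,0,0,0,0,0],
    [0,0,0,0,0,0],
    [0,0,0,0,0,0],
    [0,0,0,0,0,0],
    [0,0,0,0,0,0],
    [0,0,0,0,0,0],
    [0,0,0,0,0,0],
    [0,0,0,0,0,0],
    [0,0,0,0,0,0],
    [0,0,0,0,0,0]
  ],
  "hand": 255,
  "newtons": 30
}}

```text
clock: 5.62
tcp_pos: [0.5194, 0.0143, 0.1524]
tool_rot: [0.69, 0.724, -0.001, -0.001]
force: [-9.0, -1.9, 8.0]
gripper_width: 0.0129
finger_force: 30.4
```

Run:
```python
from h import *
HI[0]+=.003
r=R.from_quat(get_obs()["tool_rot"]); g0=grip(0)
for t in (.1,.2,.3,.4,.5,.6,.7,.8,.9,.95,1.0,1.05): print(t,(r.inv().apply(grip(t)-g0)*1000).round(0))
```

```text
0.1 [ -0.   7. -20.]
0.2 [ -0.  15. -39.]
0.3 [ -0.  25. -57.]
0.4 [ -0.  37. -74.]
0.5 [ -0.  51. -89.]
0.6 [  -0.   66. -103.]
0.7 [  -0.   83. -116.]
0.8 [  -0.  100. -127.]
0.9 [  -0.  119. -136.]
0.95 [  -0.  129. -140.]
1.0 [  -0.  139. -143.]
1.05 [  -0.  149. -146.]
```

>>> {"fn": "drive_tool", "kwargs": {
  "steps": [
    [0,3,-10,0,0,0],
    [0,7,-20,0,0,0],
    [0,11,-30,0,0,0],
    [0,15,-39,0,0,0],
    [0,20,-48,0,0,0],
    [0,25,-57,0,0,0],
    [0,31,-66,0,0,0],
    [0,37,-74,0,0,0],
    [0,44,-82,0,0,0],
    [0,51,-89,0,0,0],
    [0,51,-89,0,0,0],
    [0,51,-89,0,0,0]
  ]
}}

```text
clock: 6.62
tcp_pos: [0.5687, 0.0168, 0.2425]
tool_rot: [0.69, 0.724, -0.003, -0.002]
force: [-24.0, -1.2, 18.6]
gripper_width: 0.0125
finger_force: 31.0
```

```bash
cat >> h.py <<'E'
HI[0]+=.0015
def est():
    o=get_obs(); p=o["tcp_pos"]+[0,0,.011]; d=p-HI; print("radius",np.hypot(np.hypot(d[0],d[1]),d[2]).round(4),"theta",(np.arctan2(d[2],np.hypot(d[0],d[1]))-np.arctan2(.056,.2)).round(3),o["force"].round(1),o["gripper_width"],o["finger_force"],o["clock"])
E
python3 - <<'E'
from h import *
est()
im=grab_frame("side")[:,:,::-1]
cv2.imwrite("pics/s1.png",cv2.resize(im[120:340,150:400],None,fx=2.6,fy=2.6,interpolation=cv2.INTER_CUBIC))
E
```

```text
radius 0.2106 theta 0.503 [-24.   -1.2  18.6] 0.012540382747585281 30.970780849456787 6.6167
```

View pics/s1.png

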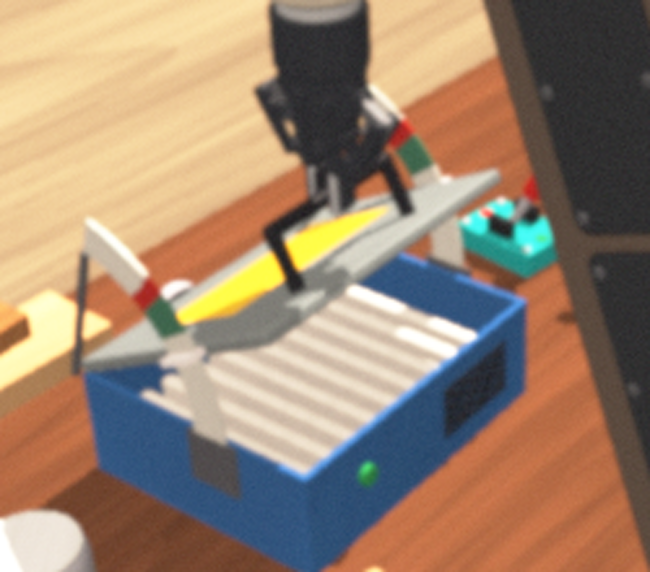

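The hatch is held at about 0.5 rad, with the pointer just under the green band at crop (165,325). There is a radial strain of about 30 N, so I'll relax outward a few mm while continuing.

>>> {"fn": "drive_tool", "kwargs": {
  "steps": [
    [0,-3,-3,0,0,0],
    [0,4,-10,0,0,0],
    [0,12,-17,0,0,0],
    [0,20,-24,0,0,0],
    [0,28,-30,0,0,0],
    [0,37,-36,0,0,0],
    [0,46,-41,0,0,0],
    [0,56,-46,0,0,0],
    [0,65,-50,0,0,0],
    [0,75,-54,0,0,0],
    [0,75,-54,0,0,0],
    [0,75,-54,0,0,0]
  ]
}}

```text
clock: 7.67
tcp_pos: [0.6469, 0.0206, 0.2956]
tool_rot: [0.69, 0.724, 0.0, 0.0]
force: [-1.2, 1.8, 4.6]
gripper_width: 0.0129
finger_force: 32.5
```

```bash
python3 -c "
from h import *
est()"
```

```text
radius 0.2132 theta 0.953 [-1.2  1.8  4.6] 0.01294024796691022 32.49749958515167 7.6667
```

>>> {"fn": "drive_tool", "kwargs": {
  "steps": [
    [0,6,-2,0,0,0],
    [0,12,-4,0,0,0],
    [0,12,-4,0,0,0],
    [0,12,-4,0,0,0],
    [0,12,-4,0,0,0],
    [0,12,-4,0,0,0]
  ]
}}

```text
clock: 8.17
tcp_pos: [0.6587, 0.0212, 0.2992]
tool_rot: [0.69, 0.724, 0.0, -0.0]
force: [-0.1, 4.8, 2.2]
gripper_width: 0.0127
finger_force: 32.6
```

Run:
```python
from h import *
est()
im=grab_frame("side")[:,:,::-1]
cv2.imwrite("pics/s2.png",cv2.resize(im[120:340,150:400],None,fx=2.6,fy=2.6,interpolation=cv2.INTER_CUBIC))
```

```text
radius 0.2129 theta 1.011 [-0.1  4.8  2.2] 0.012731928496262413 32.59766221046448 8.1667
```

View pics/s2.png

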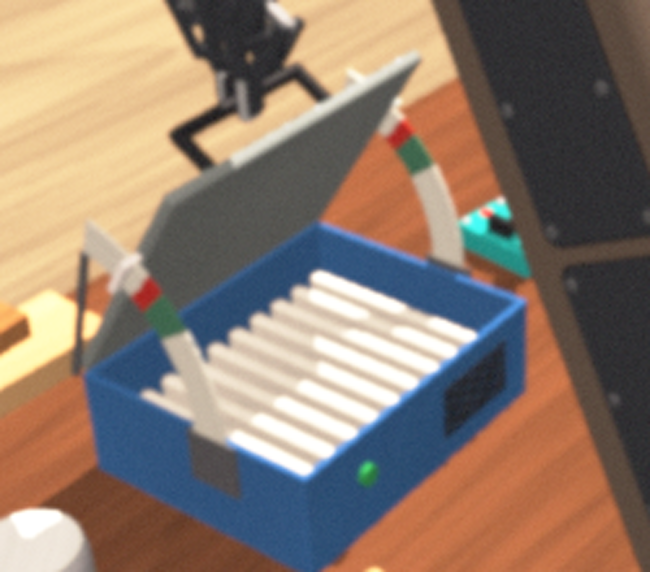

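The pointer at crop (127,272) is clearly past the red mark, at about 1.0 rad. Now I bring it back to about 0.70.

>>> {"fn": "drive_tool", "kwargs": {
  "steps": [
    [0,-7,2,0,0,0],
    [0,-14,4,0,0,0],
    [0,-21,7,0,0,0],
    [0,-31,12,0,0,0],
    [0,-40,16,0,0,0],
    [0,-47,20,0,0,0],
    [0,-54,24,0,0,0],
    [0,-60,28,0,0,0],
    [0,-60,28,0,0,0],
    [0,-60,28,0,0,0],
    [0,-60,28,0,0,0],
    [0,-60,28,0,0,0]
  ]
}}

```text
clock: 9.22
tcp_pos: [0.5992, 0.0181, 0.2714]
tool_rot: [0.69, 0.724, 0.0, 0.0]
force: [-0.8, 4.6, 0.8]
gripper_width: 0.0131
finger_force: 31.3
```

Run:
```python
from h import *
est()
im=grab_frame("side")[:,:,::-1]; t=grab_frame("top")[:,:,::-1]
a=cv2.resize(im[190:270,170:260],None,fx=4.4,fy=5,interpolation=cv2.INTER_CUBIC)
b=cv2.resize(t[200:280,380:460],None,fx=5,fy=5,interpolation=cv2.INTER_CUBIC)
cv2.imwrite("pics/s3.png",np.hstack([a,b]))
```

```text
radius 0.2133 theta 0.701 [-0.8  4.6  0.8] 0.013135458674018555 31.277140974998474 9.2167
```

View pics/s3.png

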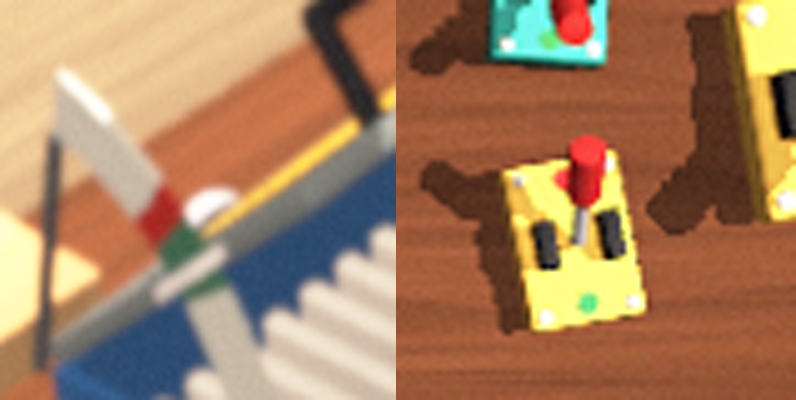

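The pointer at crop (192,272) lies inside the green band, a little below its middle. The lever at (587,165) is fully over towards the red dot. The arm is still holding, so I'll hand in.

```bash
python3 -c "
from plant import *
print(close_job())"
```

```text
the job is handed in; nothing more can be done
None
```

The isolator is off, the hatch was lifted past balance to about 1.0 rad and brought back, and the arm is holding it still at about 0.70 rad with the pointer in the green band. The job is handed in, and no verdict came back.

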